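Seat the turntable's bearing cover crosswise

TASK

Press down the four black caps on the wooden turntable so that its metal cover seats level and tight on the hidden rubber seal. Work crosswise and a little at a time: first press one opposite pair part way (some 5 or 6 mm), then the other pair, and only then take them home crosswise in further small steps, no cap more than about 6 mm ahead of its opposite one, so the cover stays nearly level. Feel for the seal and press each cap home to about 15 N (more than 21 N would break it), then let go; leave the other things on the board alone.

Things in the scene. Friction and masses are not known exactly. Their poses are not given: they have to be found in the camera images.
- turntable: Round wooden bonsai turntable, 260 mm across, 36 mm high, fixed to the board. Origin: centre of its underside, on the board; z up, its x points at cap_a and its y at cap_b. A brass hub (36 mm across) stands in the middle up to 66 mm above the board.
- cover: Loose round aluminium bearing cover (flange) round the hub: 156 mm across, 8 mm thick. Origin: centre of its underside, 54.5 mm above the board at the start. It floats on soft springs under the caps and comes down 8 to 15 mm with them to the seal. A cap pressed ahead of its opposite one tilts it by their height difference over 110 mm; it counts as jammed from 0.07 rad (nearly 8 mm).
- seal: Black rubber seal under the cover. Origin: on the turntable's top, 36 mm above the board, on its axis. The seal's thickness varies by 7 mm and is not measured: it shows only as a rise of the pressing force, about 12 N per mm or more.
- cap_a: Black cap, yellow band, on the turntable's +x side, 55 mm from its centre, opposite cap_c. Flat top 26 mm across, 26 mm above its origin (centre of the underside). Slides straight down at 7 to 8 N and stays put. Underside above the board: 63.5 to 65 mm at the start, 47.5 to 54.5 mm as the cover meets the seal; then the force climbs. About 15 N is tight; over 21 N breaks it.
- cap_b: Black cap, yellow band, on the turntable's +y side, 55 mm from its centre, opposite cap_d. Flat top 26 mm across, 26 mm above its origin (centre of the underside). Slides straight down at 7 to 8 N and stays put. Underside above the board: 63.5 to 65 mm at the start, 47.5 to 54.5 mm as the cover meets the seal; then the force climbs. About 15 N is tight; over 21 N breaks it.
- cap_c: Black cap, yellow band, on the turntable's -x side, 55 mm from its centre, opposite cap_a. Flat top 26 mm across, 26 mm above its origin (centre of the underside). Slides straight down at 7 to 8 N and stays put. Underside above the board: 63.5 to 65 mm at the start, 47.5 to 54.5 mm as the cover meets the seal; then the force climbs. About 15 N is tight; over 21 N breaks it.
- cap_d: Black cap, yellow band, on the turntable's -y side, 55 mm from its centre, opposite cap_b. Flat top 26 mm across, 26 mm above its origin (centre of the underside). Slides straight down at 7 to 8 N and stays put. Underside above the board: 63.5 to 65 mm at the start, 47.5 to 54.5 mm as the cover meets the seal; then the force climbs. About 15 N is tight; over 21 N breaks it.
- mister: Bystander: a green press-button spray mister, 68 mm across, 155 mm tall. Origin: centre of its underside.
- vase: Bystander: a small glass vase, 52 mm across, 130 mm tall. Origin: centre of its underside.
- root_hook: Bystander: a stainless steel root hook lying flat, about 200 mm long, 16 mm thick. Origin: near its middle, on the board.
- bonsai_tray: Bystander: a shallow brown bonsai tray, 200 x 140 x 35 mm. Origin: centre of its underside.
- clay_pot: Bystander: a terracotta pot, 90 mm across, 80 mm tall. Origin: centre of its underside.
There are look-alikes about, which are no part of the job. What is meant by the cover is not orange or purple, and is the larger of those in its own colour.

How it is judged:
On the way, in this order (a step that is already met when the one before it is completed fails the run):
1. one opposite pair of caps is drawn down (underside below 61 mm above the board) while the other pair is still up (above 62 mm) (((z of each of cap_a, cap_c in the frame of turntable below 0.061 m and z of each of cap_b, cap_d in the frame of turntable above 0.062 m) or (z of each of cap_b, cap_d in the frame of turntable below 0.061 m and z of each of cap_a, cap_c in the frame of turntable above 0.062 m))), for 0.1 s.
2. all four caps are drawn down part way (underside below 61 mm) and none is home yet (all above 56 mm) (z of cap_a in the frame of turntable between 0.056 and 0.061 m and z of cap_b in the frame of turntable between 0.056 and 0.061 m and z of cap_c in the frame of turntable between 0.056 and 0.061 m and z of cap_d in the frame of turntable between 0.056 and 0.061 m), for 0.1 s.
At the end, for the whole second after the job is handed in: The cover bears on the seal with more than 6 N in all, is level within 0.02 rad and at rest, and every cap sits on the cover (its underside no more than 9.2 mm above the cover's underside, which is 8 mm thick) (contact force between cover and seal above 6 N and angle between cover's own z axis and vertical below 0.02 rad and linear speed of cover below 0.01 m/s and z of each of cap_a, cap_b, cap_c, cap_d in the frame of cover below 0.0092 m); the robot touches nothing.
It fails at once if a cap or the cover was pressed with more than 21 N (contact force between any of cover, cap_a, cap_b, cap_c, cap_d and the fingers above 21 N).
It fails at once if the cover was drawn down crooked: tilted by more than 0.07 rad (4 degrees) (angle between cover's own z axis and vertical above 0.07 rad).
It fails at once if a bystander was moved by more than 30 mm (distance of any of mister, vase, root_hook, bonsai_tray, clay_pot from where it was at the start of the episode above 0.03 m).
It also fails if it takes over 69 s, if anything falls off the work surface, if the arm or the gripper's body presses on something with over 40 N, if the wrist force passes 120 N, or if a joint passes its speed limit or range.

ROBOT

A 6-joint arm with a two-finger parallel gripper is mounted at the origin on the work surface. World frame = base frame: x ahead of the robot, y to its left, z up, the work surface at z = 0. Lengths are in m, angles in rad, forces in N, time in s.
With the tool pointing down it reaches from about 0.25 to 0.725 m from the base axis. Payload 4 kg.
Tool frame: the origin (TCP) lies on the centre line of the jaws, within the pads' length; the fingertips stand ahead of it and the grasp point (between the pads) lies 11 mm behind it (bot.tip_extent is the z of the fingertips in the tool frame, in m); z points along the fingers, y is the direction in which the jaws open and shut (so a half turn about z gives the same grasp; the last joint's range is limited). The gripper opens to 85 mm and grips with 20 to 120 N. Pads are 22 mm wide; open, the fingers measure 114 mm over their backs; the gripper's body (76 mm by 85 mm) begins 54 mm behind the grasp point. The pads swing forward as they close: fully open they stand 13 mm farther back than shut.
Start: joints at [1.283, 0.241, 0.005, 1.335, 0, 1.571], TCP at [0.142, 0.479, 0.239] pointing down, gripper open.
Joint ranges: [-2.72, 2.72], [-1.05, 1.87], [-1.09, 1.28], [-1.99, 2.15], [-1.42, 1.44], [-3.14, 3.14]. Speed limits (rad/s): [2.79, 2.79, 3.14, 3.14, 3.14, 3.14].

INTERFACE

Orientations are given as a unit quaternion [x, y, z, w].
In Python, from workcell import bot gives the robot as it stands.
- The arm moves only by the shell command python3 -m jog 'ROWS'. ROWS is JSON, a list that holds one entry, the list of rows, each a list of 7 numbers: the shift along the world's x, y, z in m, then the turn, a rotation vector about the world's x, y, z in degrees, then the closure in counts, from 0 (fully open) to 255 (shut). In form: [[[tx, ty, tz, ax, ay, az, fingers], ...]]. A call has 1 to 10 rows; each row is the pose to reach, as a shift and turn from the pose commanded when the call began; what a row does not reach only later rows make up. A row lasts 1/12 s, in which the tool goes at most 41.7 mm and 7.16 degrees, less where a joint would pass 70% of its speed; a pose out of reach is approached as far as the arm can. A call with a gripper value outside its range is refused whole. The fingers move at their own pace and stop on an object; the grip force is fixed at half the most. Time passes only in rows, so rows that repeat a pose let the fingers close. It gives the time, the measured TCP pose, the force and the opening at its end, in the units of the state.
- bot.get_obs(): the state, without advancing time (a new reading comes with each control period).
- bot.camera(name): name is "side" or "top"; returns the picture (480x640x3 uint8, blue, green, red); there is no depth.
- bot.camera_model(name): a dict with "K" (3x3 intrinsics, pixels), "T" (4x4, takes a point from camera to world coordinates). Camera axes: x right, y down, z forward; pixel columns grow to the right and rows downward; lengths in m; the calibration is good to about 2 mm. A picture is of the moment at which its call begins. camera_model takes no time and is no camera call.
- bot.job_done(): hands the job in, once; it reports no verdict.
The state is a dict: "clock": time; "joint_pos": joint angles; "joint_vel": joint speeds; "tau": joint torques, N m; "eef_pos": TCP position; "tool_rot": TCP orientation; "ft_force": force on the tool from outside, world axes, zero at the start; "ft_torque": the same for the moment, N m; "grip_width": finger opening in m.
Only numpy, scipy, OpenCV 4.12 (cv2) and the standard library are available. Lean on these libraries where they do the work, as an engineer would, in place of code of your own. Each camera call takes 0.05 s, during which the arm holds its last target. There are 200 camera calls.

## Working session

There is one attempt and no reset: what is moved stays moved. The work goes in short steps, Python scripts to look and compute and a shell command to move; the robot and the scene stay as the last step left them, time stands still between calls to the robot, and variables do not carry over. Pictures are saved under pics/ and viewed, about 8 in all and at most 12, crops included, and the job is handed in when it is done.

```bash
mkdir -p pics; python3 - <<'E'
from workcell import bot
import cv2,numpy as np
for n in("top","side"):
    im=bot.camera(n);cv2.imwrite(f"pics/{n}0.png",im)
    m=bot.camera_model(n);print(n,np.round(m["K"],1).tolist(),np.round(m["T"],4).tolist())
o=bot.get_obs();print({k:np.round(v,4).tolist() for k,v in o.items()},bot.tip_extent)
E
```

```text
top [[443.7, 0.0, 316.5], [0.0, 443.7, 248.3], [0.0, 0.0, 1.0]] [[-0.0276, -0.9833, 0.1801, 0.4143], [-0.9995, 0.0303, 0.0123, -0.0141], [-0.0176, -0.1797, -0.9836, 0.9397], [0.0, 0.0, 0.0, 1.0]]
side [[495.3, 0.0, 302.8], [0.0, 495.3, 239.7], [0.0, 0.0, 1.0]] [[0.8787, -0.2622, 0.3989, 0.0976], [-0.4774, -0.4907, 0.7289, -0.8197], [0.0046, -0.8309, -0.5564, 0.7009], [0.0, 0.0, 0.0, 1.0]]
{'clock': 0.1, 'joint_pos': [1.283, 0.2413, 0.0039, 1.3352, 0.0, 1.5708], 'joint_vel': [-0.0005, -0.0009, 0.0036, 0.0007, 0.0003, -0.0002], 'tau': [0.0008, -37.314, 25.301, 0.0109, 0.0001, -0.0], 'eef_pos': [0.1418, 0.4789, 0.2385], 'tool_rot': [0.1434, 0.9897, -0.0009, -0.0001], 'ft_force': [-0.3894, -0.2508, 0.4217], 'ft_torque': [0.0286, -0.0009, 0.019], 'grip_width': 0.085} 0.008
```

View pics/top0.png

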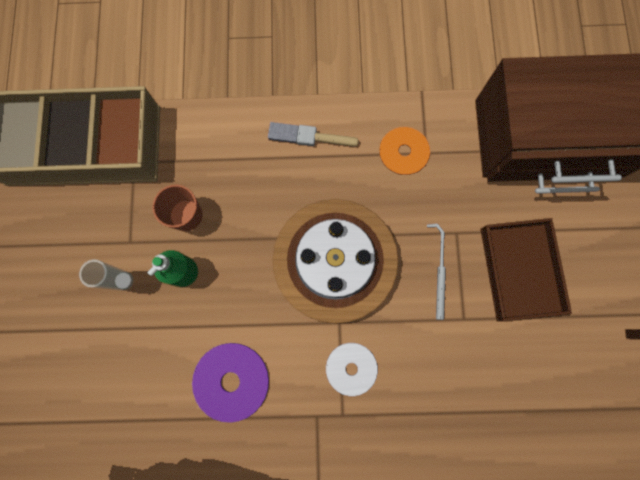

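View pics/side0.png

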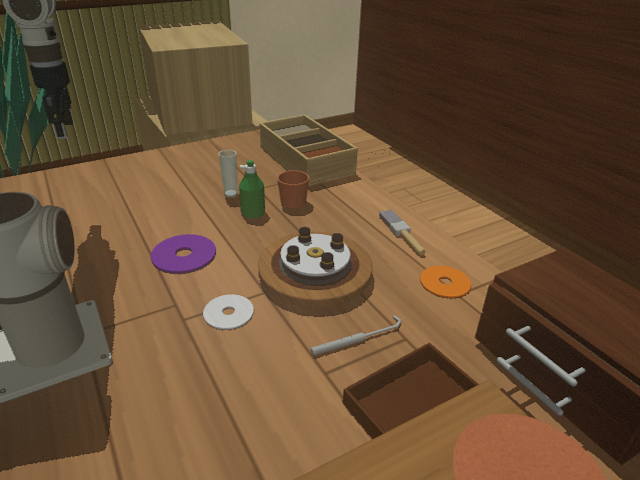

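The candidates for the cover, by top-view pixel, are silver with caps (335,257), plain silver-white (351,369), orange (405,150) and purple (231,382). The one at (335,257) fits: it is silver, the larger of the two in that colour, and sits round the brass hub with four black caps at (336,230), (363,257), (335,284) and (308,256). I'll confirm it in a crop and measure the caps.

```bash
cat > h.py <<'E'
import cv2,numpy as np
from workcell import bot
def ray(n,u,v,z):
    m=bot.camera_model(n);K,T=np.array(m["K"]),np.array(m["T"])
    d=T[:3,:3]@np.linalg.solve(K,[u,v,1.]);c=T[:3,3]
    return c+d*(z-c[2])/d[2]
def proj(n,p):
    m=bot.camera_model(n);K,T=np.array(m["K"]),np.array(m["T"])
    q=K@(T[:3,:3].T@(np.array(p)-T[:3,3]));return q[:2]/q[2]
E
python3 - <<'E'
from h import *
im=cv2.imread("pics/top0.png");x0,y0=270,195;c=im[y0:y0+130,x0:x0+130]
cv2.imwrite("pics/crop1.png",cv2.resize(c,None,fx=4.6,fy=4.6,interpolation=cv2.INTER_CUBIC))
hsv=cv2.cvtColor(im,cv2.COLOR_BGR2HSV)
def blobs(mask,lo):
    n,l,s,ce=cv2.connectedComponentsWithStats(mask.astype(np.uint8))
    return [(s[i],ce[i]) for i in range(1,n) if s[i][4]>lo]
g=im.max(2)
roi=np.zeros(g.shape,bool);roi[216:300,294:378]=1
P=[]
for s,ce in blobs((g<38)&roi,40):
    p=ray("top",*ce,.0905);print("dark",s.tolist(),ce.round(1),p.round(4));P.append(p)
for s,ce in blobs((hsv[...,1]<50)&(g>110),300):
    if 200<ce[0]<450 and 200<ce[1]<420: print("silver",s.tolist(),ce.round(1),ray("top",*ce,.0625).round(4))
hub=(hsv[...,1]>90)&(g>80)&roi; hub[:,:320]=0;hub[:,350:]=0;hub[:244]=0;hub[270:]=0
for s,ce in blobs(hub,40): print("hub",s.tolist(),ce.round(1),ray("top",*ce,.066).round(4))
E
```

```text
dark [331, 223, 12, 13, 92] [336.8 229.1] [ 0.6069 -0.0442  0.0905]
dark [303, 250, 12, 13, 75] [307.9 255.6] [0.5561 0.0138 0.0905]
dark [359, 251, 11, 12, 86] [363.8 256.3] [ 0.5513 -0.0945  0.0905]
silver [296, 219, 78, 78, 3820] [334.6 257.8] [ 0.5545 -0.0386  0.0625]
silver [427, 224, 18, 96, 573] [440.1 277.6] [ 0.5086 -0.2456  0.0625]
silver [326, 343, 52, 53, 2065] [351.3 369. ] [ 0.3384 -0.0631  0.0625]
hub [327, 249, 17, 17, 216] [335. 257.] [ 0.5555 -0.0394  0.066 ]
```

View pics/crop1.png

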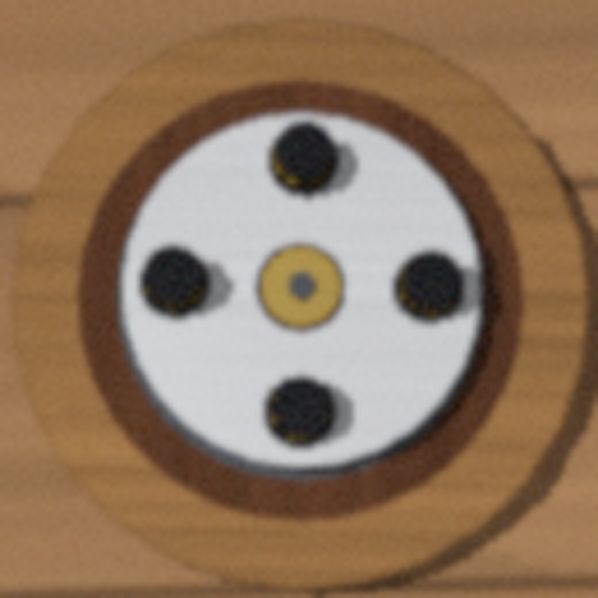

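The crop confirms it: a silver cover with a brass hub at about (335,257) and four black caps. Hub and cap-pair centres agree within 2 mm at about (0.5545, -0.040), and the opposite caps are about 108 mm apart, against 110 expected. The planned cap centres are:

| Cap | x | y |
|---|---|---|
| N | 0.609 | -0.042 |
| S | 0.4995 | -0.0375 |
| W | 0.557 | 0.015 |
| E | 0.552 | -0.095 |

I'll start moving now, with the fingers shut.

```bash
python3 -m jog '[[[0.03,-0.03,0,0,0,0,255],[0.06,-0.06,0,0,0,0,255],[0.085,-0.09,0,0,0,0,255],[0.11,-0.12,0,0,0,0,255],[0.135,-0.15,0,0,0,0,255],[0.16,-0.18,0,0,0,0,255],[0.187,-0.21,0,0,0,0,255],[0.214,-0.24,0,0,0,0,255],[0.241,-0.27,0,0,0,0,255],[0.268,-0.30,0,0,0,0,255]]]'
```

```text
clock: 0.93
eef_pos: [0.4106, 0.1776, 0.2391]
tool_rot: [0.143, 0.99, -0.0, -0.0]
ft_force: [-0.3, 0.8, 0.3]
grip_width: 0.0
```

```bash
python3 -m jog '[[[0.025,-0.028,0,0,0,0,255],[0.05,-0.056,0,0,0,0,255],[0.075,-0.084,0,0,0,0,255],[0.1,-0.112,0,0,0,0,255],[0.125,-0.14,0,0,0,0,255],[0.15,-0.168,0,0,0,0,255],[0.175,-0.196,-0.02,0,0,0,255],[0.198,-0.220,-0.05,0,0,0,255],[0.198,-0.220,-0.085,0,0,0,255],[0.198,-0.220,-0.11,0,0,0,255]]]'; python3 - <<'E'
from h import *
im=bot.camera("side");cv2.imwrite("pics/side1.png",cv2.resize(im[150:350,200:420],None,fx=2.7,fy=2.7,interpolation=cv2.INTER_CUBIC))
print(bot.get_obs()["eef_pos"],bot.tip_extent)
E
```

```text
clock: 1.77
eef_pos: [0.6076, -0.0428, 0.1252]
tool_rot: [0.145, 0.989, -0.0, -0.002]
ft_force: [-1.3, 0.3, -0.6]
grip_width: -0.0
[ 0.60355758 -0.04161518  0.11985948] 0.008
```

View pics/side1.png

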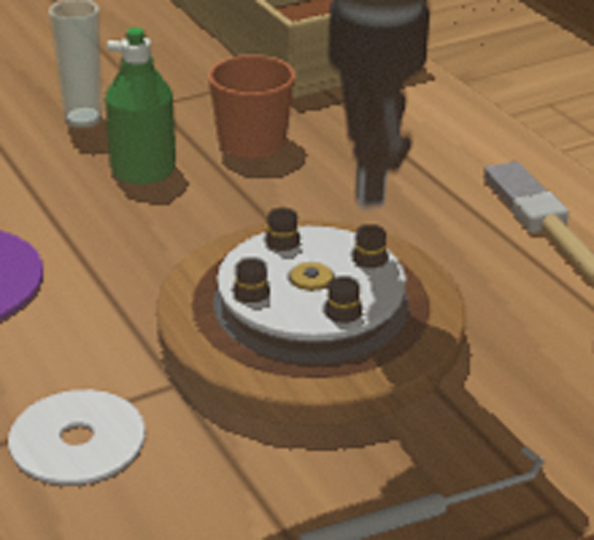

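The shut fingertips hang above the north cap, at crop (370,245), with clear air below. The arm was still settling, so I'll hold and read again.

```bash
python3 -m jog '[[[0,0,0,0,0,0,255],[0,0,0,0,0,0,255],[0,0,0,0,0,0,255],[0,0,0,0,0,0,255]]]'
```

```text
clock: 2.15
eef_pos: [0.6096, -0.0402, 0.1322]
tool_rot: [0.143, 0.99, 0.0, 0.003]
ft_force: [-0.2, -1.0, -0.2]
grip_width: 0.0002
```

```bash
python3 -m jog '[[[0,0,-0.003,0,0,0,255],[0,0,-0.008,0,0,0,255],[0,0,-0.013,0,0,0,255],[0,0,-0.018,0,0,0,255],[0,0,-0.021,0,0,0,255],[0,0,-0.023,0,0,0,255],[0,0,-0.024,0,0,0,255],[0,0,-0.024,0,0,0,255],[0,0,-0.024,0,0,0,255],[0,0,-0.024,0,0,0,255]]]'
```

```text
clock: 2.98
eef_pos: [0.6081, -0.0406, 0.1055]
tool_rot: [0.143, 0.99, 0.0, 0.0]
ft_force: [-0.4, -0.4, -0.6]
grip_width: -0.0003
```

```bash
python3 -m jog '[[[0,0,-0.001,0,0,0,255],[0,0,-0.002,0,0,0,255],[0,0,-0.003,0,0,0,255],[0,0,-0.004,0,0,0,255],[0,0,-0.005,0,0,0,255],[0,0,-0.006,0,0,0,255],[0,0,-0.007,0,0,0,255],[0,0,-0.008,0,0,0,255],[0,0,-0.008,0,0,0,255],[0,0,-0.008,0,0,0,255]]]'
```

```text
clock: 3.82
eef_pos: [0.6079, -0.0405, 0.0982]
tool_rot: [0.143, 0.99, 0.0, 0.0]
ft_force: [-1.6, 0.0, 4.8]
grip_width: -0.0004
```

```bash
python3 -m jog '[[[0,0,-0.001,0,0,0,255],[0,0,-0.002,0,0,0,255],[0,0,-0.003,0,0,0,255],[0,0,-0.004,0,0,0,255],[0,0,-0.005,0,0,0,255],[0,0,-0.006,0,0,0,255],[0,0,-0.006,0,0,0,255],[0,0,-0.006,0,0,0,255]]]'
```

```text
clock: 4.48
eef_pos: [0.6079, -0.0406, 0.0924]
tool_rot: [0.143, 0.99, 0.0, 0.0]
ft_force: [-3.0, 0.6, 6.5]
grip_width: -0.0002
```

```bash
python3 -m jog '[[[0,0,0.008,0,0,0,255],[0,0,0.02,0,0,0,255],[-0.015,0.001,0.022,0,0,0,255],[-0.04,0.002,0.022,0,0,0,255],[-0.07,0.003,0.022,0,0,0,255],[-0.095,0.004,0.02,0,0,0,255],[-0.105,0.0045,0.018,0,0,0,255],[-0.109,0.0045,0.016,0,0,0,255],[-0.109,0.0045,0.014,0,0,0,255],[-0.109,0.0045,0.012,0,0,0,255]]]';python3 -m jog '[[[0,0,-0.001,0,0,0,255],[0,0,-0.002,0,0,0,255],[0,0,-0.003,0,0,0,255],[0,0,-0.004,0,0,0,255],[0,0,-0.005,0,0,0,255],[0,0,-0.006,0,0,0,255],[0,0,-0.007,0,0,0,255],[0,0,-0.008,0,0,0,255],[0,0,-0.008,0,0,0,255]]]'
```

```text
clock: 5.32
eef_pos: [0.5001, -0.0362, 0.1036]
tool_rot: [0.143, 0.99, 0.0, 0.001]
ft_force: [0.4, 1.0, 0.6]
grip_width: 0.0001
clock: 6.07
eef_pos: [0.4992, -0.0361, 0.0961]
tool_rot: [0.143, 0.99, 0.0, 0.0]
ft_force: [-0.9, -0.6, 5.0]
grip_width: -0.0003
```

```bash
python3 -m jog '[[[0,0,-0.001,0,0,0,255],[0,0,-0.002,0,0,0,255],[0,0,-0.003,0,0,0,255],[0,0,-0.004,0,0,0,255],[0,0,-0.004,0,0,0,255],[0,0,-0.004,0,0,0,255]]]'
```

```text
clock: 6.57
eef_pos: [0.4992, -0.0361, 0.0922]
tool_rot: [0.143, 0.99, 0.0, 0.0]
ft_force: [-2.0, 0.6, 6.1]
grip_width: -0.0002
```

The N–S pair is now at about 58.3 mm. Next is W.

```bash
python3 -m jog '[[[0,0,0.008,0,0,0,255],[0,0,0.02,0,0,0,255],[0.01,0.01,0.022,0,0,0,255],[0.025,0.023,0.022,0,0,0,255],[0.042,0.039,0.022,0,0,0,255],[0.053,0.049,0.02,0,0,0,255],[0.057,0.0525,0.018,0,0,0,255],[0.057,0.0525,0.016,0,0,0,255],[0.057,0.0525,0.014,0,0,0,255],[0.057,0.0525,0.012,0,0,0,255]]]';python3 -m jog '[[[0,0,-0.001,0,0,0,255],[0,0,-0.002,0,0,0,255],[0,0,-0.003,0,0,0,255],[0,0,-0.004,0,0,0,255],[0,0,-0.005,0,0,0,255],[0,0,-0.006,0,0,0,255],[0,0,-0.007,0,0,0,255],[0,0,-0.008,0,0,0,255],[0,0,-0.008,0,0,0,255]]]'
```

```text
clock: 7.4
eef_pos: [0.5549, 0.0158, 0.1029]
tool_rot: [0.144, 0.99, -0.0, -0.001]
ft_force: [0.1, 0.1, 0.1]
grip_width: -0.0
clock: 8.15
eef_pos: [0.5559, 0.0162, 0.0963]
tool_rot: [0.144, 0.99, -0.0, 0.0]
ft_force: [-2.2, -1.0, 5.8]
grip_width: -0.0001
```

```bash
python3 -m jog '[[[0,0,-0.001,0,0,0,255],[0,0,-0.002,0,0,0,255],[0,0,-0.003,0,0,0,255],[0,0,-0.004,0,0,0,255],[0,0,-0.004,0,0,0,255],[0,0,-0.004,0,0,0,255]]]'
```

```text
clock: 8.65
eef_pos: [0.5559, 0.0162, 0.0923]
tool_rot: [0.144, 0.99, -0.0, 0.0]
ft_force: [-2.5, -1.7, 5.8]
grip_width: -0.0001
```

```bash
python3 -m jog '[[[0,0,0.008,0,0,0,255],[0,0,0.02,0,0,0,255],[-0.001,-0.015,0.022,0,0,0,255],[-0.002,-0.04,0.022,0,0,0,255],[-0.003,-0.07,0.022,0,0,0,255],[-0.004,-0.095,0.02,0,0,0,255],[-0.005,-0.106,0.018,0,0,0,255],[-0.005,-0.110,0.016,0,0,0,255],[-0.005,-0.110,0.014,0,0,0,255],[-0.005,-0.110,0.012,0,0,0,255]]]';python3 -m jog '[[[0,0,-0.001,0,0,0,255],[0,0,-0.002,0,0,0,255],[0,0,-0.003,0,0,0,255],[0,0,-0.004,0,0,0,255],[0,0,-0.005,0,0,0,255],[0,0,-0.006,0,0,0,255],[0,0,-0.007,0,0,0,255],[0,0,-0.008,0,0,0,255],[0,0,-0.008,0,0,0,255]]]';python3 -m jog '[[[0,0,-0.001,0,0,0,255],[0,0,-0.002,0,0,0,255],[0,0,-0.003,0,0,0,255],[0,0,-0.004,0,0,0,255],[0,0,-0.004,0,0,0,255],[0,0,-0.004,0,0,0,255]]]';python3 - <<'E'
from h import *
im=bot.camera("side");cv2.imwrite("pics/side2.png",cv2.resize(im[150:350,200:420],None,fx=2.7,fy=2.7,interpolation=cv2.INTER_CUBIC))
E
```

```text
clock: 9.48
eef_pos: [0.5509, -0.0928, 0.1031]
tool_rot: [0.143, 0.99, 0.0, -0.0]
ft_force: [-0.1, 0.0, -0.1]
grip_width: -0.0001
clock: 10.23
eef_pos: [0.551, -0.0932, 0.0962]
tool_rot: [0.143, 0.99, 0.0, 0.0]
ft_force: [-1.4, 1.1, 5.4]
grip_width: -0.0
clock: 10.73
eef_pos: [0.551, -0.0932, 0.0923]
tool_rot: [0.143, 0.99, 0.0, 0.0]
ft_force: [-1.8, 1.4, 6.1]
grip_width: 0.0002
```

View pics/side2.png

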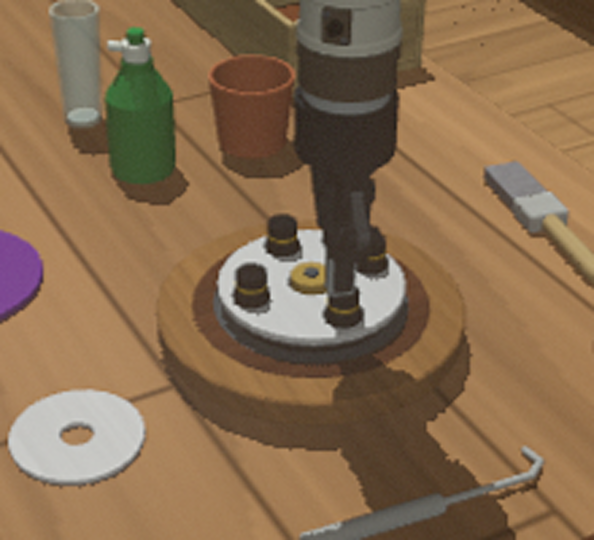

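All four caps are at about 58.3 mm, and the picture shows an evenly lowered, level cover. The seal can't be met above 54.5 mm, so I'll take each cap another 4 mm, to about 54.3, starting with E then W.

```bash
python3 -m jog '[[[0,0,-0.001,0,0,0,255],[0,0,-0.002,0,0,0,255],[0,0,-0.003,0,0,0,255],[0,0,-0.004,0,0,0,255],[0,0,-0.004,0,0,0,255],[0,0,-0.004,0,0,0,255]]]';python3 -m jog '[[[0,0,0.01,0,0,0,255],[0,0,0.024,0,0,0,255],[0.001,0.015,0.025,0,0,0,255],[0.002,0.04,0.025,0,0,0,255],[0.003,0.07,0.024,0,0,0,255],[0.004,0.095,0.022,0,0,0,255],[0.005,0.106,0.018,0,0,0,255],[0.005,0.110,0.014,0,0,0,255],[0.005,0.110,0.011,0,0,0,255],[0.005,0.110,0.008,0,0,0,255]]]';python3 -m jog '[[[0,0,-0.001,0,0,0,255],[0,0,-0.002,0,0,0,255],[0,0,-0.003,0,0,0,255],[0,0,-0.004,0,0,0,255],[0,0,-0.005,0,0,0,255],[0,0,-0.006,0,0,0,255],[0,0,-0.007,0,0,0,255],[0,0,-0.008,0,0,0,255],[0,0,-0.008,0,0,0,255],[0,0,-0.008,0,0,0,255]]]'
```

```text
clock: 11.28
eef_pos: [0.5511, -0.0932, 0.0885]
tool_rot: [0.143, 0.99, 0.0, 0.0]
ft_force: [-2.6, 1.5, 7.4]
grip_width: -0.0003
clock: 12.12
eef_pos: [0.5558, 0.0157, 0.0949]
tool_rot: [0.144, 0.99, -0.0, -0.0]
ft_force: [0.1, -0.4, -0.5]
grip_width: -0.0
clock: 12.95
eef_pos: [0.556, 0.0154, 0.0885]
tool_rot: [0.144, 0.99, -0.0, 0.0]
ft_force: [-2.5, -1.8, 6.4]
grip_width: -0.0002
```

Now N (dx +0.052, dy -0.057), then S.

```bash
python3 -m jog '[[[0,0,0.01,0,0,0,255],[0,0,0.024,0,0,0,255],[0.01,-0.01,0.025,0,0,0,255],[0.023,-0.024,0.025,0,0,0,255],[0.038,-0.041,0.024,0,0,0,255],[0.048,-0.052,0.022,0,0,0,255],[0.052,-0.057,0.018,0,0,0,255],[0.052,-0.057,0.014,0,0,0,255],[0.052,-0.057,0.011,0,0,0,255],[0.052,-0.057,0.008,0,0,0,255]]]';python3 -m jog '[[[0,0,-0.001,0,0,0,255],[0,0,-0.002,0,0,0,255],[0,0,-0.003,0,0,0,255],[0,0,-0.004,0,0,0,255],[0,0,-0.005,0,0,0,255],[0,0,-0.006,0,0,0,255],[0,0,-0.007,0,0,0,255],[0,0,-0.008,0,0,0,255],[0,0,-0.008,0,0,0,255],[0,0,-0.008,0,0,0,255]]]'
python3 -m jog '[[[0,0,0.01,0,0,0,255],[0,0,0.024,0,0,0,255],[-0.015,0.001,0.025,0,0,0,255],[-0.04,0.002,0.025,0,0,0,255],[-0.07,0.003,0.024,0,0,0,255],[-0.095,0.004,0.022,0,0,0,255],[-0.105,0.0045,0.018,0,0,0,255],[-0.109,0.0045,0.014,0,0,0,255],[-0.109,0.0045,0.011,0,0,0,255],[-0.109,0.0045,0.008,0,0,0,255]]]';python3 -m jog '[[[0,0,-0.001,0,0,0,255],[0,0,-0.002,0,0,0,255],[0,0,-0.003,0,0,0,255],[0,0,-0.004,0,0,0,255],[0,0,-0.005,0,0,0,255],[0,0,-0.006,0,0,0,255],[0,0,-0.007,0,0,0,255],[0,0,-0.008,0,0,0,255],[0,0,-0.008,0,0,0,255],[0,0,-0.008,0,0,0,255]]]'
```

```text
clock: 13.78
eef_pos: [0.6069, -0.04, 0.0947]
tool_rot: [0.143, 0.99, 0.0, -0.001]
ft_force: [-0.4, 0.2, 0.8]
grip_width: -0.0
clock: 14.62
eef_pos: [0.6077, -0.04, 0.0886]
tool_rot: [0.143, 0.99, 0.0, 0.0]
ft_force: [-3.2, 1.1, 4.8]
grip_width: -0.0001
clock: 15.45
eef_pos: [0.5002, -0.0361, 0.0957]
tool_rot: [0.143, 0.99, 0.0, 0.001]
ft_force: [-0.2, -0.4, -0.8]
grip_width: -0.0
clock: 16.28
eef_pos: [0.4998, -0.0361, 0.0882]
tool_rot: [0.143, 0.99, 0.0, 0.001]
ft_force: [-1.6, -0.2, 5.0]
grip_width: 0.0004
```

All four are at about 54.4 mm and the force is still plain sliding. From here I go in 2 mm steps, reading the force each time.

```bash
python3 -m jog '[[[0,0,-0.0005,0,0,0,255],[0,0,-0.001,0,0,0,255],[0,0,-0.0015,0,0,0,255],[0,0,-0.002,0,0,0,255],[0,0,-0.002,0,0,0,255],[0,0,-0.002,0,0,0,255]]]'
```

```text
clock: 16.78
eef_pos: [0.4998, -0.0361, 0.0865]
tool_rot: [0.143, 0.99, 0.0, 0.001]
ft_force: [-2.3, -0.6, 7.5]
grip_width: -0.0002
```

```bash
python3 -m jog '[[[0,0,-0.0005,0,0,0,255],[0,0,-0.001,0,0,0,255],[0,0,-0.0015,0,0,0,255],[0,0,-0.002,0,0,0,255],[0,0,-0.002,0,0,0,255],[0,0,-0.002,0,0,0,255]]]'
```

```text
clock: 17.28
eef_pos: [0.4998, -0.0361, 0.0845]
tool_rot: [0.143, 0.99, 0.0, 0.001]
ft_force: [-1.1, 0.1, 7.3]
grip_width: 0.0001
```

```bash
python3 -m jog '[[[0,0,0.01,0,0,0,255],[0,0,0.024,0,0,0,255],[0.015,-0.001,0.027,0,0,0,255],[0.04,-0.002,0.027,0,0,0,255],[0.07,-0.003,0.025,0,0,0,255],[0.095,-0.004,0.022,0,0,0,255],[0.105,-0.0045,0.018,0,0,0,255],[0.109,-0.0045,0.014,0,0,0,255],[0.109,-0.0045,0.011,0,0,0,255],[0.109,-0.0045,0.009,0,0,0,255]]]';python3 -m jog '[[[0,0,-0.001,0,0,0,255],[0,0,-0.002,0,0,0,255],[0,0,-0.003,0,0,0,255],[0,0,-0.004,0,0,0,255],[0,0,-0.005,0,0,0,255],[0,0,-0.006,0,0,0,255],[0,0,-0.007,0,0,0,255],[0,0,-0.007,0,0,0,255],[0,0,-0.007,0,0,0,255]]]'
```

```text
clock: 18.12
eef_pos: [0.6069, -0.0405, 0.0915]
tool_rot: [0.143, 0.99, -0.0, -0.001]
ft_force: [0.4, 0.5, -0.2]
grip_width: -0.0001
clock: 18.87
eef_pos: [0.6077, -0.0406, 0.0867]
tool_rot: [0.143, 0.99, 0.0, 0.0]
ft_force: [-2.6, 0.8, 7.0]
grip_width: 0.0001
```

```bash
python3 -m jog '[[[0,0,-0.0005,0,0,0,255],[0,0,-0.001,0,0,0,255],[0,0,-0.0015,0,0,0,255],[0,0,-0.002,0,0,0,255],[0,0,-0.002,0,0,0,255],[0,0,-0.002,0,0,0,255]]]'
```

```text
clock: 19.37
eef_pos: [0.6077, -0.0406, 0.085]
tool_rot: [0.143, 0.99, 0.0, 0.0]
ft_force: [-3.2, 0.3, 7.4]
grip_width: -0.0002
```

```bash
python3 -m jog '[[[0,0,0.01,0,0,0,255],[0,0,0.024,0,0,0,255],[-0.01,0.01,0.027,0,0,0,255],[-0.023,0.024,0.027,0,0,0,255],[-0.038,0.041,0.025,0,0,0,255],[-0.048,0.052,0.022,0,0,0,255],[-0.052,0.057,0.018,0,0,0,255],[-0.052,0.057,0.014,0,0,0,255],[-0.052,0.057,0.011,0,0,0,255],[-0.052,0.057,0.009,0,0,0,255]]]';python3 -m jog '[[[0,0,-0.001,0,0,0,255],[0,0,-0.002,0,0,0,255],[0,0,-0.003,0,0,0,255],[0,0,-0.004,0,0,0,255],[0,0,-0.005,0,0,0,255],[0,0,-0.006,0,0,0,255],[0,0,-0.007,0,0,0,255],[0,0,-0.007,0,0,0,255],[0,0,-0.007,0,0,0,255]]]'
```

```text
clock: 20.2
eef_pos: [0.5566, 0.0159, 0.092]
tool_rot: [0.144, 0.99, -0.0, 0.0]
ft_force: [0.2, -0.4, 0.4]
grip_width: -0.0
clock: 20.95
eef_pos: [0.5563, 0.016, 0.0863]
tool_rot: [0.144, 0.99, -0.0, 0.001]
ft_force: [-1.1, -0.6, 4.4]
grip_width: -0.0001
```

```bash
python3 -m jog '[[[0,0,-0.0005,0,0,0,255],[0,0,-0.001,0,0,0,255],[0,0,-0.0015,0,0,0,255],[0,0,-0.002,0,0,0,255],[0,0,-0.002,0,0,0,255],[0,0,-0.002,0,0,0,255]]]'
```

```text
clock: 21.45
eef_pos: [0.5563, 0.0161, 0.0845]
tool_rot: [0.144, 0.99, -0.0, 0.001]
ft_force: [-1.8, 0.3, 6.0]
grip_width: 0.0
```

Now E.

```bash
python3 -m jog '[[[0,0,0.01,0,0,0,255],[0,0,0.024,0,0,0,255],[-0.001,-0.015,0.027,0,0,0,255],[-0.002,-0.04,0.027,0,0,0,255],[-0.003,-0.07,0.025,0,0,0,255],[-0.004,-0.095,0.022,0,0,0,255],[-0.005,-0.106,0.018,0,0,0,255],[-0.005,-0.110,0.014,0,0,0,255],[-0.005,-0.110,0.011,0,0,0,255],[-0.005,-0.110,0.009,0,0,0,255]]]';python3 -m jog '[[[0,0,-0.001,0,0,0,255],[0,0,-0.002,0,0,0,255],[0,0,-0.003,0,0,0,255],[0,0,-0.004,0,0,0,255],[0,0,-0.005,0,0,0,255],[0,0,-0.006,0,0,0,255],[0,0,-0.007,0,0,0,255],[0,0,-0.007,0,0,0,255],[0,0,-0.007,0,0,0,255]]]'
```

```text
clock: 22.28
eef_pos: [0.5507, -0.0928, 0.0918]
tool_rot: [0.143, 0.99, 0.0, -0.0]
ft_force: [0.4, 0.1, 0.0]
grip_width: 0.0
clock: 23.03
eef_pos: [0.5511, -0.0928, 0.0863]
tool_rot: [0.143, 0.99, 0.001, 0.0]
ft_force: [-1.7, 1.8, 5.1]
grip_width: -0.0003
```

```bash
python3 -m jog '[[[0,0,-0.0005,0,0,0,255],[0,0,-0.001,0,0,0,255],[0,0,-0.0015,0,0,0,255],[0,0,-0.002,0,0,0,255],[0,0,-0.002,0,0,0,255],[0,0,-0.002,0,0,0,255]]]'
```

```text
clock: 23.53
eef_pos: [0.5512, -0.0928, 0.0846]
tool_rot: [0.143, 0.99, 0.001, 0.001]
ft_force: [-1.1, 1.1, 7.2]
grip_width: 0.0002
```

All four are at about 50.6 mm and still sliding, so the seal lies within the next 3 mm. E again.

```bash
python3 -m jog '[[[0,0,-0.0005,0,0,0,255],[0,0,-0.001,0,0,0,255],[0,0,-0.0015,0,0,0,255],[0,0,-0.0015,0,0,0,255],[0,0,-0.0015,0,0,0,255]]]'
```

```text
clock: 23.95
eef_pos: [0.5512, -0.0928, 0.0834]
tool_rot: [0.143, 0.99, 0.001, 0.001]
ft_force: [-2.9, 2.5, 7.9]
grip_width: 0.0003
```

```bash
python3 -m jog '[[[0,0,-0.0005,0,0,0,255],[0,0,-0.001,0,0,0,255],[0,0,-0.0015,0,0,0,255],[0,0,-0.0015,0,0,0,255],[0,0,-0.0015,0,0,0,255]]]'
```

```text
clock: 24.37
eef_pos: [0.5512, -0.0929, 0.0827]
tool_rot: [0.143, 0.99, 0.0, 0.001]
ft_force: [-6.3, 2.1, 13.4]
grip_width: 0.0001
```

The seal is felt at E: 13.4 N vertical, about 15 N total, underside about 48.7 mm. Now W.

```bash
python3 -m jog '[[[0,0,0.01,0,0,0,255],[0,0,0.024,0,0,0,255],[0.001,0.015,0.027,0,0,0,255],[0.002,0.04,0.027,0,0,0,255],[0.003,0.07,0.025,0,0,0,255],[0.004,0.095,0.022,0,0,0,255],[0.005,0.106,0.018,0,0,0,255],[0.005,0.110,0.014,0,0,0,255],[0.005,0.110,0.011,0,0,0,255],[0.005,0.110,0.008,0,0,0,255]]]';python3 -m jog '[[[0,0,-0.001,0,0,0,255],[0,0,-0.002,0,0,0,255],[0,0,-0.003,0,0,0,255],[0,0,-0.004,0,0,0,255],[0,0,-0.005,0,0,0,255],[0,0,-0.006,0,0,0,255],[0,0,-0.0065,0,0,0,255],[0,0,-0.0065,0,0,0,255],[0,0,-0.0065,0,0,0,255]]]'
```

```text
clock: 25.2
eef_pos: [0.5558, 0.0158, 0.0879]
tool_rot: [0.144, 0.99, -0.0, -0.0]
ft_force: [-0.3, 0.2, -0.4]
grip_width: -0.0001
clock: 25.95
eef_pos: [0.5561, 0.0156, 0.0833]
tool_rot: [0.144, 0.99, -0.0, 0.001]
ft_force: [-3.8, -1.0, 8.0]
grip_width: 0.0002
```

```bash
python3 -m jog '[[[0,0,-0.0005,0,0,0,255],[0,0,-0.001,0,0,0,255],[0,0,-0.0015,0,0,0,255],[0,0,-0.0015,0,0,0,255],[0,0,-0.0015,0,0,0,255]]]'
```

```text
clock: 26.37
eef_pos: [0.5561, 0.0157, 0.083]
tool_rot: [0.144, 0.99, -0.0, 0.001]
ft_force: [-5.8, -0.8, 13.6]
grip_width: 0.0002
```

```bash
python3 -m jog '[[[0,0,0.01,0,0,0,255],[0,0,0.024,0,0,0,255],[0.01,-0.01,0.027,0,0,0,255],[0.023,-0.024,0.027,0,0,0,255],[0.038,-0.041,0.025,0,0,0,255],[0.048,-0.052,0.022,0,0,0,255],[0.052,-0.057,0.018,0,0,0,255],[0.052,-0.057,0.014,0,0,0,255],[0.052,-0.057,0.011,0,0,0,255],[0.052,-0.057,0.008,0,0,0,255]]]';python3 -m jog '[[[0,0,-0.001,0,0,0,255],[0,0,-0.002,0,0,0,255],[0,0,-0.003,0,0,0,255],[0,0,-0.004,0,0,0,255],[0,0,-0.005,0,0,0,255],[0,0,-0.006,0,0,0,255],[0,0,-0.0065,0,0,0,255],[0,0,-0.0065,0,0,0,255],[0,0,-0.0065,0,0,0,255]]]'
```

```text
clock: 27.2
eef_pos: [0.6069, -0.0399, 0.0876]
tool_rot: [0.143, 0.99, 0.0, -0.001]
ft_force: [-0.1, 0.6, -1.1]
grip_width: -0.0001
clock: 27.95
eef_pos: [0.6079, -0.0401, 0.0831]
tool_rot: [0.143, 0.99, 0.0, 0.0]
ft_force: [-3.5, 0.9, 5.6]
grip_width: -0.0001
```

```bash
python3 -m jog '[[[0,0,-0.0005,0,0,0,255],[0,0,-0.001,0,0,0,255],[0,0,-0.0015,0,0,0,255],[0,0,-0.0015,0,0,0,255],[0,0,-0.0015,0,0,0,255]]]'
```

```text
clock: 28.37
eef_pos: [0.608, -0.0401, 0.0829]
tool_rot: [0.143, 0.99, 0.0, 0.001]
ft_force: [-4.2, 2.1, 11.1]
grip_width: 0.0002
```

```bash
python3 -m jog '[[[0,0,-0.0003,0,0,0,255],[0,0,-0.0006,0,0,0,255],[0,0,-0.0006,0,0,0,255],[0,0,-0.0006,0,0,0,255]]]'
```

```text
clock: 28.7
eef_pos: [0.608, -0.0401, 0.0828]
tool_rot: [0.143, 0.99, 0.0, 0.001]
ft_force: [-5.2, 0.1, 13.6]
grip_width: -0.0001
```

Now S (cmd z 0.0794).

```bash
python3 -m jog '[[[0,0,0.01,0,0,0,255],[0,0,0.024,0,0,0,255],[-0.015,0.001,0.027,0,0,0,255],[-0.04,0.002,0.027,0,0,0,255],[-0.07,0.003,0.025,0,0,0,255],[-0.095,0.004,0.022,0,0,0,255],[-0.105,0.0045,0.018,0,0,0,255],[-0.109,0.0045,0.014,0,0,0,255],[-0.109,0.0045,0.011,0,0,0,255],[-0.109,0.0045,0.0086,0,0,0,255]]]';python3 -m jog '[[[0,0,-0.001,0,0,0,255],[0,0,-0.002,0,0,0,255],[0,0,-0.003,0,0,0,255],[0,0,-0.004,0,0,0,255],[0,0,-0.005,0,0,0,255],[0,0,-0.006,0,0,0,255],[0,0,-0.0065,0,0,0,255],[0,0,-0.0065,0,0,0,255],[0,0,-0.0065,0,0,0,255]]]'
```

```text
clock: 29.53
eef_pos: [0.5, -0.0361, 0.0885]
tool_rot: [0.143, 0.99, 0.0, 0.001]
ft_force: [-0.4, 0.3, -0.5]
grip_width: 0.0
clock: 30.28
eef_pos: [0.4996, -0.0361, 0.0831]
tool_rot: [0.143, 0.99, 0.0, 0.001]
ft_force: [-3.2, 0.7, 8.2]
grip_width: 0.0002
```

```bash
python3 -m jog '[[[0,0,-0.0005,0,0,0,255],[0,0,-0.001,0,0,0,255],[0,0,-0.0015,0,0,0,255],[0,0,-0.0015,0,0,0,255],[0,0,-0.0015,0,0,0,255]]]'
```

```text
clock: 30.7
eef_pos: [0.4996, -0.0361, 0.0828]
tool_rot: [0.143, 0.99, 0.0, 0.001]
ft_force: [-5.8, 0.2, 16.5]
grip_width: -0.0001
```

S is home: 16.5 N vertical, about 17.5 N total. I'll go round once more gently to re-check E, W and N, since the cover has settled since they were pressed.

```bash
python3 -m jog '[[[0,0,0.01,0,0,0,255],[0,0,0.024,0,0,0,255],[0.01,-0.01,0.027,0,0,0,255],[0.023,-0.024,0.027,0,0,0,255],[0.038,-0.041,0.025,0,0,0,255],[0.048,-0.052,0.022,0,0,0,255],[0.052,-0.0575,0.018,0,0,0,255],[0.052,-0.0575,0.013,0,0,0,255],[0.052,-0.0575,0.009,0,0,0,255],[0.052,-0.0575,0.006,0,0,0,255]]]';python3 -m jog '[[[0,0,-0.001,0,0,0,255],[0,0,-0.002,0,0,0,255],[0,0,-0.003,0,0,0,255],[0,0,-0.004,0,0,0,255],[0,0,-0.005,0,0,0,255],[0,0,-0.0055,0,0,0,255],[0,0,-0.006,0,0,0,255],[0,0,-0.006,0,0,0,255]]]'
```

```text
clock: 31.53
eef_pos: [0.5496, -0.0929, 0.0853]
tool_rot: [0.143, 0.99, 0.0, -0.001]
ft_force: [-0.5, -0.1, -0.2]
grip_width: -0.0003
clock: 32.2
eef_pos: [0.5509, -0.0932, 0.0829]
tool_rot: [0.143, 0.99, 0.0, 0.001]
ft_force: [-5.5, 1.4, 13.2]
grip_width: -0.0003
```

```bash
python3 -m jog '[[[0,0,0.01,0,0,0,255],[0,0,0.024,0,0,0,255],[0.001,0.015,0.027,0,0,0,255],[0.002,0.04,0.027,0,0,0,255],[0.003,0.07,0.025,0,0,0,255],[0.004,0.095,0.022,0,0,0,255],[0.005,0.106,0.018,0,0,0,255],[0.005,0.110,0.013,0,0,0,255],[0.005,0.110,0.009,0,0,0,255],[0.005,0.110,0.006,0,0,0,255]]]';python3 -m jog '[[[0,0,-0.001,0,0,0,255],[0,0,-0.002,0,0,0,255],[0,0,-0.003,0,0,0,255],[0,0,-0.004,0,0,0,255],[0,0,-0.005,0,0,0,255],[0,0,-0.0055,0,0,0,255],[0,0,-0.006,0,0,0,255],[0,0,-0.006,0,0,0,255]]]'
```

```text
clock: 33.03
eef_pos: [0.5556, 0.0158, 0.0856]
tool_rot: [0.144, 0.99, -0.0, -0.0]
ft_force: [0.1, 0.0, 0.2]
grip_width: 0.0002
clock: 33.7
eef_pos: [0.5561, 0.0155, 0.0829]
tool_rot: [0.144, 0.99, -0.0, 0.001]
ft_force: [-5.5, -1.3, 14.3]
grip_width: 0.0002
```

```bash
python3 -m jog '[[[0,0,0.01,0,0,0,255],[0,0,0.024,0,0,0,255],[0.01,-0.01,0.027,0,0,0,255],[0.023,-0.024,0.027,0,0,0,255],[0.038,-0.041,0.025,0,0,0,255],[0.048,-0.052,0.022,0,0,0,255],[0.052,-0.057,0.018,0,0,0,255],[0.052,-0.057,0.013,0,0,0,255],[0.052,-0.057,0.009,0,0,0,255],[0.052,-0.057,0.006,0,0,0,255]]]';python3 -m jog '[[[0,0,-0.001,0,0,0,255],[0,0,-0.002,0,0,0,255],[0,0,-0.003,0,0,0,255],[0,0,-0.004,0,0,0,255],[0,0,-0.005,0,0,0,255],[0,0,-0.006,0,0,0,255],[0,0,-0.0065,0,0,0,255],[0,0,-0.0065,0,0,0,255]]]';python3 -m jog '[[[0,0,0.01,0,0,0,255],[0,0,0.03,0,0,0,255],[0,0,0.06,0,0,0,255],[0,0,0.09,0,0,0,255],[-0.03,0.02,0.12,0,0,0,255],[-0.06,0.04,0.15,0,0,0,255],[-0.09,0.06,0.16,0,0,0,255],[-0.11,0.09,0.16,0,0,0,255],[-0.12,0.1,0.16,0,0,0,255],[-0.12,0.1,0.16,0,0,0,255]]]';python3 - <<'E'
from h import *
im=bot.camera("side");cv2.imwrite("pics/side3.png",cv2.resize(im[150:350,200:420],None,fx=2.7,fy=2.7,interpolation=cv2.INTER_CUBIC))
E
```

```text
clock: 34.53
eef_pos: [0.6067, -0.04, 0.0853]
tool_rot: [0.143, 0.99, 0.0, -0.001]
ft_force: [-0.0, -0.2, 0.2]
grip_width: 0.0002
clock: 35.2
eef_pos: [0.6079, -0.04, 0.0829]
tool_rot: [0.143, 0.99, 0.0, 0.001]
ft_force: [-7.2, 0.7, 13.7]
grip_width: 0.0001
clock: 36.03
eef_pos: [0.486, 0.0616, 0.2412]
tool_rot: [0.141, 0.99, 0.0, 0.001]
ft_force: [-0.1, -0.3, 0.1]
grip_width: -0.0
```

View pics/side3.png

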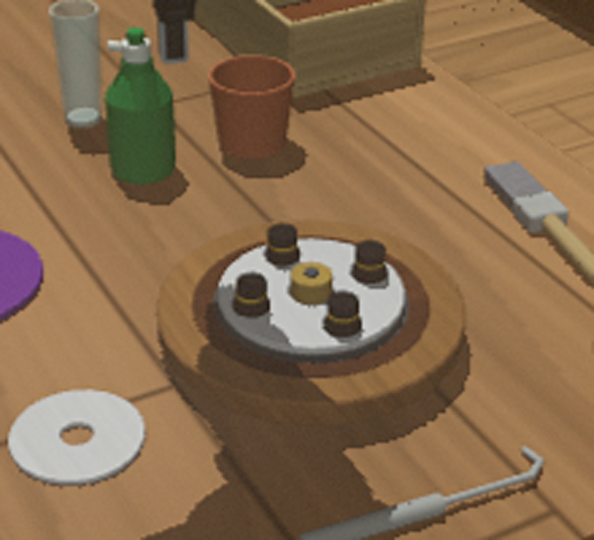

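The cover sits low and level, with the hub at crop (311,283) standing proud. All four caps are equally down at (282,243), (370,260), (251,295) and (343,313). The bystanders have not moved and the gripper is clear, so I'll let it settle and hand in.

```bash
python3 -m jog '[[[0,0,0,0,0,0,255],[0,0,0,0,0,0,255],[0,0,0,0,0,0,255],[0,0,0,0,0,0,255],[0,0,0,0,0,0,255],[0,0,0,0,0,0,255]]]'; python3 -c "from workcell import bot;print(bot.job_done())"
```

```text
clock: 36.58
eef_pos: [0.4882, 0.059, 0.2394]
tool_rot: [0.144, 0.99, -0.0, -0.0]
ft_force: [-0.6, -0.2, -0.1]
grip_width: 0.0001
the job is handed in; nothing more can be done
None
```

All four caps are pressed home on the seal and the job is handed in at about 36.6 s of the 69 s allowed. No verdict was reported.

- **Pressing:** With the gripper shut, I pressed N and S to about 58 mm, then W and E to the same height. I then went crosswise through about 54.4 and 50.6 mm until the seal was felt at about 49 mm. By the fingertip height, no cap got more than about 6 mm ahead of its opposite one.
- **Forces:** The last press on each cap read 13 to 16.5 N vertically. With the sideways part, the highest total I read was about 17.5 N. Readings come only at the end of each move, so brief peaks in between were not seen.
- **Last checks:** At the final presses the four caps were level within about 0.1 mm by fingertip height. The last side picture shows the cover low and level, the other things in place, and the gripper clear with near-zero force. The cover's force on the seal and its exact tilt were not measured directly.
- **Disagreement:** No check failed. The hub centre and the cap-pair centre differed by about 2 mm, within the calibration tolerance. I used their mean.

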